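# Count three wooden tiles into the pupil's tray

### The arm

A 6-joint arm with a two-finger parallel gripper is mounted at the origin on the work surface. World frame = base frame: x ahead of the robot, y to its left, z up, the work surface at z = 0. Lengths are in m, angles in rad, forces in N, time in s.
With the tool pointing down it reaches from about 0.225 to 0.875 m from the base axis. Payload 3.4 kg.
Tool frame: the origin (TCP) lies between the finger pads; the fingertips stand 11 mm ahead of it and the grasp point (between the pads) lies 8 mm behind it; z points along the fingers, y is the line along which they close (so a half turn about z gives the same grasp; the last joint's range is limited). The gripper opens to 85 mm and grips with 20 to 120 N. Pads are 22 mm wide; open, the fingers measure 114 mm over their backs; the gripper's body (76 mm by 85 mm) begins 54 mm behind the grasp point. The pads swing forward as they close: fully open they stand 13 mm farther back than shut.
Start: joints at [-1.251, 0.276, 1.505, -0, 1.361, -0.121], TCP at [0.245, -0.52, 0.242] pointing down, gripper open.
Joint ranges: [-2.89, 2.89], [-0.75, 2.08], [0.22, 2.7], [-1.18, 4.32], [0.11, 2.71], [-2.7, 2.7]. Speed limits (rad/s): [2.57, 2.57, 3.14, 3.14, 3.14, 3.14].

### API

Orientations are given as a unit quaternion [w, x, y, z].
In Python, from rig import manip, imaging gives the robot as it stands. The module is installed in compiled form; this text tells all that it offers.
- The arm moves only by the tool jog_arm, never from a script. Its argument "deltas" is one flat list of numbers, 7 for each row, row after row: the turn, a rotation vector about the world's x, y, z in degrees, then the shift along the world's x, y, z in mm, then the opening, from 0 (shut) to 1 (fully open). In form: [ax, ay, az, tx, ty, tz, gripper, ax, ay, az, tx, ty, tz, gripper, ...]. A call has 1 to 20 rows; each row is the pose to reach, as a shift and turn from the pose commanded when the call began; what a row does not reach only later rows make up. A row lasts 1/10 s, in which the tool goes at most 50 mm and 8.59 degrees, less where a joint would pass 70% of its speed; a pose out of reach is approached as far as the arm can. A call with a gripper value outside its range is refused whole. The fingers move at their own pace and stop on an object; "grip_force" is the grip in N (left out, the last holds). Time passes only in rows, so rows that repeat a pose let the fingers close. It gives the time, the measured TCP pose, the force, the opening and the grip force at its end, in the units of the state.
- manip.get_state(): the state, without advancing time (a new reading comes with each control period).
- imaging.get_image(name): name is "scene" or "side" or "wrist"; returns the picture (420x560x3 uint8, blue, green, red); there is no depth.
- imaging.calibration(name): a dict with "mtx" (3x3 intrinsics, pixels), "cam_to_world" (4x4, takes a point from camera to world coordinates). Camera axes: x right, y down, z forward; pixel columns grow to the right and rows downward; lengths in m; the calibration is good to about 2 mm. A picture is of the moment at which its call begins: read the wrist's pose just before it. calibration takes no time and is no camera call; for the wrist camera it gives the pose at the moment of the call.
- manip.sign_off(): hands the job in; it is judged then, once.
The state is a dict: "clock": time; "qpos": joint angles; "qd": joint speeds; "effort": joint torques, N m; "position": TCP position; "ee_rot": TCP orientation; "contact_force": force on the tool from outside, world axes, zero at the start; "moment": the same for the moment, N m; "width": finger opening in m; "gripper_force": force on a finger pad.
Only numpy, scipy, OpenCV 4.12 (cv2) and the standard library are available. Lean on these libraries where they do the work, as an engineer would, in place of code of your own. Each camera call takes 0.05 s, during which the arm holds its last target. There are 200 camera calls.

### The job

Make up the next pupil's set: slide tiles out of the grey channel, over its open end into the aluminium tray, front tile first, until exactly three tiles lie flat in the tray, counting a tile that may already be in it. Touch them gently, pressing only as hard as sliding needs (never near 60 N); all the other tiles in the channel stay wholly on its deck, and a tile lying on the foil board, the pot on the last tile and everything else on the table are left where they are.

Things in the scene. Friction and masses are not known exactly. Their poses are not given: they have to be found in the camera images.
- feeder: fixed grey plastic feed channel with an aluminium tray at its open end. Origin on the table, on the centre line, under the deck's front edge; x across the channel, z up, tiles are fed to -y. Walls beside the deck: 8 mm thick, top 42 mm above the table; end wall 48 mm high
- deck_edge (a point): middle of the deck's open front edge, 30 mm above the table; axes as feeder. The flat deck runs from here to y = +396 mm (end wall), 80 mm wide between its side walls
- tray_floor (a point): centre of the tray's floor, 4 mm above the table; axes as feeder. Inside the tray is 92 mm wide (x) and 115 mm long (y), right in front of the deck's edge (57.5 mm from here), its floor 26 mm below the deck; walls 5 mm thick, 40 mm high on three sides, the deck's front face on the fourth
- tile_spare: plain pale wooden square, 76 x 76 mm, sawn from offcuts of 5 to 11 mm thickness (not the same for every tile, and not marked), 20 to 50 g; origin at the centre of its underside, z up, sides along x and y. At the start either already lying in the tray, or on the foil board at the right
- board: fixed flat foil-covered board, 180 x 160 x 4 mm, lying on the table at the right; origin under its centre
- tile1: plain pale wooden square, 76 x 76 mm, sawn from offcuts of 5 to 11 mm thickness (not the same for every tile, and not marked), 20 to 50 g; origin at the centre of its underside, z up, sides along x and y. One of the three front tiles on the deck, in any order; gaps of 2 to 3 mm to its neighbours and 2 mm to the side walls, no room for a finger
- tile2: plain pale wooden square, 76 x 76 mm, sawn from offcuts of 5 to 11 mm thickness (not the same for every tile, and not marked), 20 to 50 g; origin at the centre of its underside, z up, sides along x and y. One of the three front tiles on the deck, in any order; gaps of 2 to 3 mm to its neighbours and 2 mm to the side walls, no room for a finger
- tile3: plain pale wooden square, 76 x 76 mm, sawn from offcuts of 5 to 11 mm thickness (not the same for every tile, and not marked), 20 to 50 g; origin at the centre of its underside, z up, sides along x and y. One of the three front tiles on the deck, in any order; gaps of 2 to 3 mm to its neighbours and 2 mm to the side walls, no room for a finger
- tile4: plain pale wooden square, 76 x 76 mm, sawn from offcuts of 5 to 11 mm thickness (not the same for every tile, and not marked), 20 to 50 g; origin at the centre of its underside, z up, sides along x and y. Fourth in the row; gaps of 2 to 3 mm to its neighbours and 2 mm to the side walls, no room for a finger
- tile5: plain pale wooden square, 76 x 76 mm, sawn from offcuts of 5 to 11 mm thickness (not the same for every tile, and not marked), 20 to 50 g; origin at the centre of its underside, z up, sides along x and y. Last in the row; gaps of 2 to 3 mm to its neighbours and 2 mm to the side walls, no room for a finger
- pot: small white lidded paint pot, 42 mm diameter, 42 mm tall, standing on the rearmost tile; origin under its centre
- brush: slim paint brush, 190 mm long, 14 mm wide, lying on the table beside the channel on the robot's side; origin under its middle, x along it
- cup: clear plastic water cup, 68 mm wide, 80 mm tall, near the tray; origin under its centre
- glue: white glue bottle with a yellow cap, 52 mm diameter, 110 mm tall, standing beyond the channel; origin under its centre
- eraser: dark rubber block, 30 x 65 x 20 mm, lying near the tray on the robot's side; origin under its centre
- dish: white ceramic bowl, 90 mm wide, 30 mm tall, on the right; origin under its centre
There are look-alikes about, which are no part of the job. What is shaped like the tile1 but purple or turquoise is not meant.

How it is judged:
By the outcome, as a careful person would: the job done as asked, in the order asked, and still so for the second after the job is handed in, with the robot touching nothing.
It also fails if it takes over 64 s, if anything falls off the work surface, if the arm or the gripper's body presses on something with over 40 N, if the wrist force passes 120 N, or if a joint passes its speed limit or range.

## Working session

There is one attempt and no reset: what is moved stays moved. The work goes in short steps, Python scripts to look and compute and a tool call to move; the robot and the scene stay as the last step left them, time stands still between calls to the robot, and variables do not carry over. Pictures are saved under pics/ and viewed, at most 10 in all, crops included, and the job is handed in when it is done.

Besides the shell and the picture viewer there is one more tool, called after "Call:" as name(argument=value, ...) on one line, values as JSON. jog_arm: Moves the arm, as the interface text tells. Its arguments: {"type":"object","properties":{"deltas":{"type":"array"},"grip_force":{"type":"number"}},"required":["deltas"]}

```bash
mkdir -p pics
cat > h.py <<'E'
import numpy as np, cv2
from rig import manip, imaging
def ray(c,u,v,z):
    K,T=c["mtx"],c["cam_to_world"]
    d=T[:3,:3]@np.linalg.solve(K,[u,v,1.]); o=T[:3,3]
    return o+d*(z-o[2])/d[2]
def proj(c,p):
    T=np.linalg.inv(c["cam_to_world"]); q=c["mtx"]@(T[:3,:3]@np.asarray(p)+T[:3,3]); return q[:2]/q[2]
def tri(obs):
    A=np.zeros((3,3));b=np.zeros(3)
    for c,u,v in obs:
        T=c["cam_to_world"];d=T[:3,:3]@np.linalg.solve(c["mtx"],[u,v,1.]);d/=np.linalg.norm(d)
        P=np.eye(3)-np.outer(d,d);A+=P;b+=P@T[:3,3]
    return np.linalg.solve(A,b)
E
python3 - <<'E'
from h import *
np.set_printoptions(precision=3,suppress=True)
for n in ("scene","side"):
    im=imaging.get_image(n); cv2.imwrite(f"pics/{n}0.png",im)
    c=imaging.calibration(n); print(n,c["mtx"][0,0],c["cam_to_world"])
s=manip.get_state(); print(s)
E
```

```text
scene 459.54834236614624 [[-0.905  0.28  -0.321  0.94 ]
 [ 0.425  0.631 -0.649  0.8  ]
 [ 0.02  -0.723 -0.69   0.904]
 [ 0.     0.     0.     1.   ]]
side 408.4541780307398 [[-0.989 -0.077  0.128  0.393]
 [-0.149  0.57  -0.808  0.941]
 [-0.011 -0.818 -0.575  0.723]
 [ 0.     0.     0.     1.   ]]
{'clock': 0.1, 'qpos': array([-1.251,  0.277,  1.506, -0.   ,  1.361, -0.121]), 'qd': array([ 0.002,  0.   , -0.005,  0.   , -0.001,  0.002]), 'effort': array([  0.002, -41.77 , -24.641,  -0.   ,   0.006,  -0.   ]), 'position': array([ 0.245, -0.52 ,  0.242]), 'ee_rot': array([-0.001,  0.976,  0.219, -0.   ]), 'contact_force': array([ 0.393, -0.885, -0.13 ]), 'moment': array([-0.069, -0.086, -0.017]), 'gripper_force': 0.0, 'width': 0.08567955675319221}
```

View pics/scene0.png

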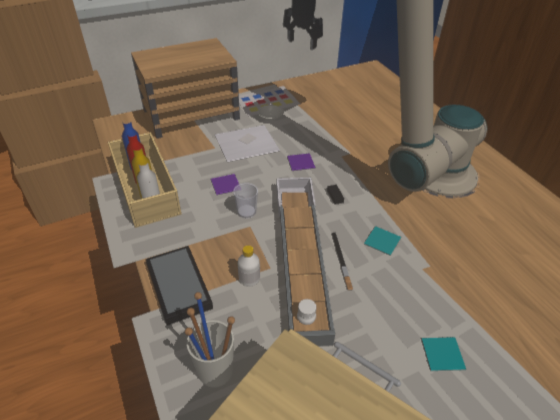

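View pics/side0.png

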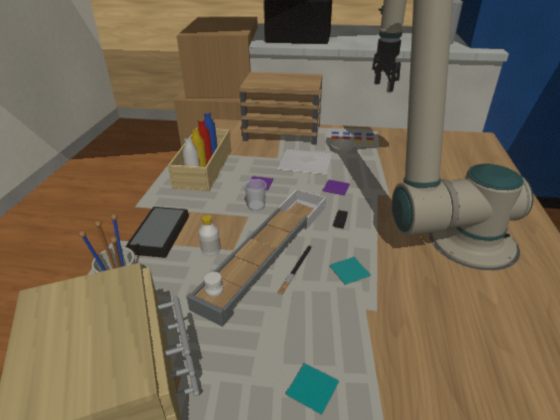

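The scene picture shows the channel from the pot end (307,315) to the tray (295,187). The foil board is at (247,142), the cup at (246,200), the brush at (342,260) and the eraser at (335,194). Purple and turquoise squares are decoys. I'll enlarge the tray and the board next.

Run:
```python
from h import *
a=cv2.imread("pics/scene0.png");b=cv2.imread("pics/side0.png")
A=cv2.resize(a[115:345,200:350],None,fx=2.6,fy=2.6,interpolation=cv2.INTER_CUBIC)
B1=cv2.resize(b[180:320,185:335],(400,373),interpolation=cv2.INTER_CUBIC)
B2=cv2.resize(b[140:180,270:345],(400,213),interpolation=cv2.INTER_CUBIC)
o=np.zeros((598,800,3),np.uint8);o[:A.shape[0],:A.shape[1]]=A[:598,:390];o[:373,400:]=B1;o[380:593,400:]=B2
cv2.imwrite("pics/crop1.png",o)
```

```text
(no output)
```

View pics/crop1.png

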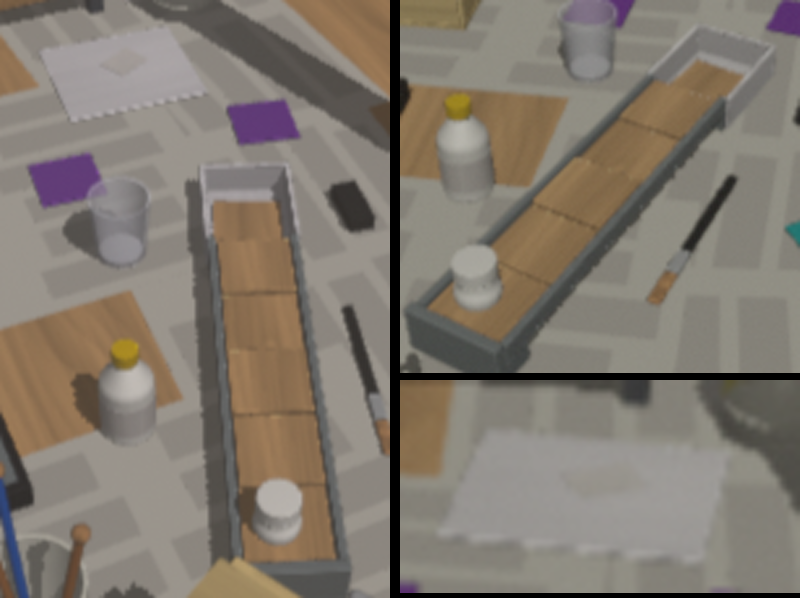

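The crop shows five tiles on the deck: the front one at scene (299,217), the rear one under the pot at (309,312). A sixth piece of wood lies in the tray at scene (295,200). The foil board carries only a faint grey patch, probably a reflection. So the spare seems to be in the tray already, and a close wrist view will confirm it.

Run:
```python
from h import *
np.set_printoptions(precision=4,suppress=True)
s,d=imaging.calibration("scene"),imaging.calibration("side")
L=tri([(s,276.9,179.2),(d,296.4,190.5)]);R=tri([(s,311.5,178.5),(d,324.9,197.6)]);E=tri([(s,332.7,332.3),(d,226,309)])
print(L,R,E,ray(s,276.9,179.2,.04),ray(s,311.5,178.5,.04),ray(s,332.7,332.3,.048),ray(d,226,309,.048),ray(d,189.5,295.5,.048))
st=manip.get_state();from scipy.spatial.transform import Rotation as Ro
M=Ro.from_quat(np.roll(st["ee_rot"],-1)).as_matrix();print(M)
w=imaging.calibration("wrist");print(w["mtx"],w["cam_to_world"])
```

```text
[ 0.5037 -0.1401  0.0342] [ 0.4132 -0.0944  0.0434] [0.6028 0.3673 0.0354] [ 0.5059 -0.1349  0.04  ] [ 0.4118 -0.0969  0.04  ] [0.6104 0.3784 0.048 ] [0.5979 0.3723 0.048 ] [0.688  0.3459 0.048 ]
[[ 0.9044  0.4266 -0.0005]
 [ 0.4266 -0.9044  0.0016]
 [ 0.0002 -0.0017 -1.    ]]
[[327.3682   0.     282.7594]
 [  0.     327.3682 206.2801]
 [  0.       0.       1.    ]] [[ 0.4271 -0.8573 -0.2874  0.3181]
 [-0.9042 -0.4057 -0.1336 -0.4838]
 [-0.0021  0.317  -0.9484  0.3744]
 [ 0.      0.      0.      1.    ]]
```

Call:
jog_arm(deltas=[0,0,8,40,80,0,0,0,0,16,70,130,0,0,0,0,24,90,180,-5,0,0,0,32,115,230,-10,0,0,0,42,140,275,-15,0,0,0,42,160,320,-20,0,0,0,42,185,365,-22,0,0,0,42,208,410,-22,0,0,0,42,230,455,-22,0,0,0,42,250,495,-22,0,0,0,42,259,514,-22,0,0,0,42,259,514,-22,0,0,0,42,259,514,-22,0,0,0,42,259,514,-22,0,0,0,42,259,514,-22,0], grip_force=20)

```text
clock: 1.6
position: [0.5037, -0.0069, 0.22]
ee_rot: [-0.0, 0.833, 0.553, -0.001]
contact_force: [0.3, 0.3, -0.3]
width: 0.0002
gripper_force: 0.0
```

Run:
```python
from h import *
np.set_printoptions(precision=4,suppress=True)
s=manip.get_state();print(s["clock"],s["position"],s["ee_rot"],s["contact_force"],s["width"])
c=imaging.calibration("wrist");im=imaging.get_image("wrist");cv2.imwrite("pics/w1.png",im);np.save("w1.npy",c["cam_to_world"])
```

```text
1.6 [ 0.5037 -0.0069  0.22  ] [-0.      0.8329  0.5535 -0.0006] [ 0.3107  0.2958 -0.3092] 0.00018447291286492046
```

View pics/w1.png

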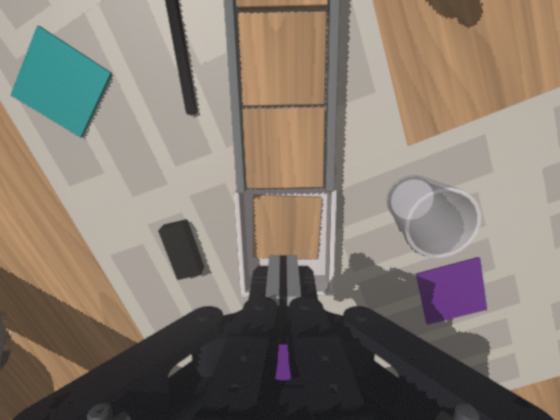

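The wrist view shows the tray with a real wooden tile in it (253–322, 195–262). The deck's front edge is at row 189. The front tile spans rows 107–188, the seam to the second is at row 105, and the next seam is at row 10. So two more tiles are needed.

Run:
```python
from h import *
np.set_printoptions(precision=4,suppress=True)
c=imaging.calibration("wrist");im=cv2.imread("pics/w1.png");g=cv2.cvtColor(im,6).astype(int)
p=g[0:215,265:305].mean(1);print([ (i,int(v)) for i,v in enumerate(p) if i<20 or 95<i<115 or 180<i<200])
for r in (50,140):
  q=g[r-15:r+15].mean(0); print(r,[(i,int(q[i])) for i in list(range(228,252,2))+list(range(320,346,2))])
s=imaging.calibration("scene")
for n,u,v,z in (("edge",285,188.5,.034),("seam12",284.5,105,.038),("seam23",283,9.5,.038),("edgeL",245,188.5,.034),("edgeR",327,188.5,.034),("L12",243,105,.038),("R12",327,105,.038),("trayF",288,264,.011)):
  P=ray(c,u,v,z);print(n,P,"scene px",proj(s,P))
# two-view height of seam ends on tile tops: scene crop (222,293),(298,292) 
for a,b in (((243,105),(222,293)),((327,105),(298,292))):
  # scene: left=far x = wrist right
  pass
print(tri([(c,327,105),(s,200+222/2.6,115+293/2.6)]),tri([(c,243,105),(s,200+298/2.6,115+292/2.6)]))
```

```text
[(0, 141), (1, 141), (2, 141), (3, 139), (4, 131), (5, 107), (6, 80), (7, 66), (8, 65), (9, 68), (10, 74), (11, 90), (12, 117), (13, 135), (14, 140), (15, 140), (16, 140), (17, 140), (18, 140), (19, 140), (96, 143), (97, 143), (98, 144), (99, 144), (100, 144), (101, 144), (102, 143), (103, 136), (104, 115), (105, 89), (106, 88), (107, 109), (108, 131), (109, 144), (110, 147), (111, 147), (112, 147), (113, 148), (114, 148), (181, 148), (182, 148), (183, 148), (184, 148), (185, 147), (186, 141), (187, 121), (188, 98), (189, 102), (190, 108), (191, 109), (192, 112), (193, 125), (194, 141), (195, 140), (196, 132), (197, 136), (198, 139), (199, 139)]
50 [(228, 122), (230, 118), (232, 117), (234, 110), (236, 75), (238, 74), (240, 125), (242, 150), (244, 153), (246, 152), (248, 151), (250, 148), (320, 136), (322, 133), (324, 123), (326, 92), (328, 87), (330, 114), (332, 117), (334, 116), (336, 113), (338, 96), (340, 95), (342, 96), (344, 96)]
140 [(228, 169), (230, 169), (232, 155), (234, 125), (236, 119), (238, 118), (240, 105), (242, 77), (244, 116), (246, 140), (248, 139), (250, 135), (320, 144), (322, 137), (324, 92), (326, 86), (328, 116), (330, 118), (332, 117), (334, 112), (336, 101), (338, 103), (340, 103), (342, 104), (344, 130)]
edge [ 0.5023 -0.0125  0.034 ] scene px [296.4957 206.6575]
seam12 [0.5329 0.0621 0.038 ] scene px [298.6522 226.6199]
seam23 [0.5615 0.1337 0.038 ] scene px [301.1671 248.702 ]
edgeL [0.465  0.0032 0.034 ] scene px [311.0765 206.452 ]
edgeR [ 0.5413 -0.0289  0.034 ] scene px [281.1475 206.8738]
L12 [0.4977 0.0769 0.038 ] scene px [313.1287 226.3918]
R12 [0.5689 0.047  0.038 ] scene px [283.7905 226.854 ]
trayF [ 0.4679 -0.1042  0.011 ] scene px [292.897  189.5506]
[0.5673 0.0481 0.0359] [0.4956 0.0778 0.0343]
```

Call:
jog_arm(deltas=[0,0,0,10,22,-40,0,0,0,0,18,42,-80,0,0,0,0,22,52,-120,0,0,0,0,22,52,-150,0,0,0,0,22,52,-160,0,0,0,0,22,52,-165,0,0,0,0,22,52,-167,0,0,0,0,22,52,-167,0,0,0,0,22,52,-167,0])

```text
clock: 2.55
position: [0.5274, 0.0456, 0.0547]
ee_rot: [0.001, 0.833, 0.554, 0.001]
contact_force: [0.1, -0.4, -0.1]
width: -0.0002
gripper_force: 0.0
```

Run:
```python
from h import *
np.set_printoptions(precision=4,suppress=True)
s=manip.get_state();print(s["clock"],s["position"],s["contact_force"])
c=imaging.calibration("wrist");im=imaging.get_image("wrist");cv2.imwrite("pics/w2.png",im)
print(proj(c,[.5329,.0621,.038]),proj(c,[s["position"][0],s["position"][1],s["position"][2]-.011]))
```

```text
2.55 [0.5274 0.0456 0.0547] [ 0.0646 -0.3901 -0.1286]
[282.631  234.9149] [285.2112 271.7137]
```

View pics/w2.png

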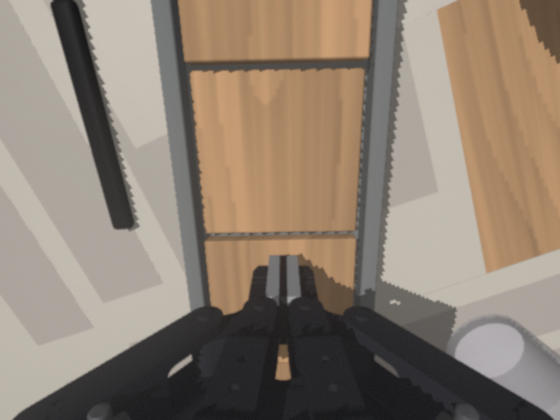

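The wrist view shows the seam between tiles 1 and 2 at row 235 and the closed fingertips just ahead of it at (285,260). They are centred on the front tile and clear of the second. Next I lower onto the tile.

Call:
jog_arm(deltas=[0,0,0,0,0,-1,0,0,0,0,0,0,-2,0,0,0,0,0,0,-2,0])

```text
clock: 2.9
position: [0.5262, 0.046, 0.0514]
ee_rot: [0.0, 0.833, 0.554, 0.0]
contact_force: [-0.1, -0.2, 0.3]
width: -0.0001
gripper_force: 0.0
```

Call:
jog_arm(deltas=[0,0,0,0,0,-0.7,0,0,0,0,0,0,-1.4,0,0,0,0,0,0,-2,0,0,0,0,0,0,-2,0])

```text
clock: 3.3
position: [0.5263, 0.046, 0.0491]
ee_rot: [-0.0, 0.833, 0.554, -0.0]
contact_force: [-1.2, 0.4, 0.0]
width: 0.0
gripper_force: 0.0
```

Call:
jog_arm(deltas=[0,0,0,0,0,-0.5,0,0,0,0,0,0,-1,0,0,0,0,0,0,-1,0])

```text
clock: 3.6
position: [0.5263, 0.0459, 0.049]
ee_rot: [0.0, 0.833, 0.554, 0.0]
contact_force: [-2.2, -0.4, 5.8]
width: -0.0
gripper_force: 2.9
```

Call:
jog_arm(deltas=[0,0,0,-1.5,-3.7,-0.3,0,0,0,0,-3,-7.4,-0.3,0,0,0,0,-4.5,-11.1,-0.3,0,0,0,0,-6,-14.8,-0.3,0,0,0,0,-7.5,-18.5,-0.3,0,0,0,0,-9,-22.2,-0.3,0,0,0,0,-10.5,-25.9,-0.3,0,0,0,0,-12,-29.6,-0.3,0,0,0,0,-13.5,-33.4,-0.3,0,0,0,0,-13.5,-33.4,-0.3,0])

```text
clock: 4.6
position: [0.5142, 0.0124, 0.049]
ee_rot: [0.001, 0.833, 0.553, 0.002]
contact_force: [0.6, 1.2, 5.8]
width: 0.0003
gripper_force: 3.0
```

Run:
```python
from h import *
np.set_printoptions(precision=4,suppress=True)
c=imaging.calibration("wrist");im=imaging.get_image("wrist");cv2.imwrite("pics/w3.png",im)
g=cv2.cvtColor(im,6).astype(int)
p=g[0:300,225:255].mean(1);e=np.abs(np.gradient(p));i=np.where((e>8))[0];print([(int(k),int(p[k]),np.round(ray(c,282,k,.038)[:2],4)) for k in i])
```

```text
[(162, 157, array([0.5341, 0.0637])), (163, 144, array([0.5339, 0.0633])), (164, 116, array([0.5337, 0.0629])), (165, 90, array([0.5335, 0.0625])), (167, 100, array([0.5332, 0.0616])), (168, 111, array([0.533 , 0.0612])), (244, 113, array([0.5186, 0.027 ])), (245, 129, array([0.5184, 0.0265]))]
```

View pics/w3.png

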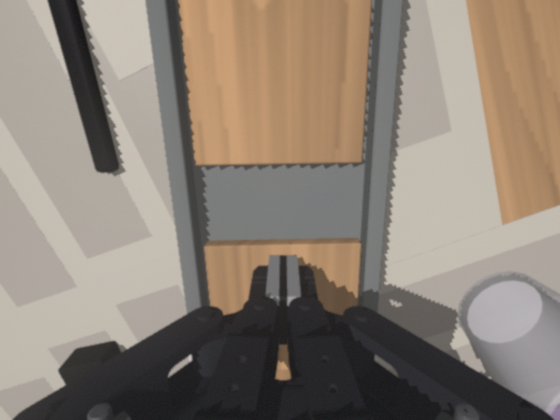

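The front tile slid 36 mm. Its rear edge is now at row 240 and tile 2's front edge at row 164, unmoved. Next I lift, go into the gap, and push the tile's rear edge.

Call:
jog_arm(deltas=[0,0,0,0,0,5,0,0,0,0,0,0,9,0,0,0,0,5,12.4,9,0,0,0,0,10,25,9,0,0,0,0,13.5,33,9,0,0,0,0,13.5,33,9,0,0,0,0,13.5,33,4,0,0,0,0,13.5,33,0,0,0,0,0,13.5,33,-3,0,0,0,0,13.5,33,-4,0,0,0,0,13.5,33,-4,0,0,0,0,13.5,33,-4,0])

```text
clock: 5.85
position: [0.5264, 0.0453, 0.0441]
ee_rot: [0.0, 0.833, 0.554, 0.0]
contact_force: [-0.3, -0.4, 1.0]
width: 0.0
gripper_force: 0.0
```

Call:
jog_arm(deltas=[0,0,0,-2,-5,-0.7,0,0,0,0,-4,-10,-0.7,0,0,0,0,-6,-15,-0.7,0,0,0,0,-8,-20,-0.7,0,0,0,0,-10,-25,-0.7,0,0,0,0,-12,-30,-0.7,0,0,0,0,-14,-35,-0.7,0,0,0,0,-16,-40,-0.7,0,0,0,0,-18,-45,-0.7,0,0,0,0,-20,-50,-0.7,0,0,0,0,-22,-55,-0.7,0,0,0,0,-24,-60,-0.7,0,0,0,0,-26,-65,-0.7,0,0,0,0,-26,-65,-0.7,0,0,0,0,-26,-65,-0.7,0])

```text
clock: 7.35
position: [0.5004, -0.0196, 0.0434]
ee_rot: [0.0, 0.833, 0.554, 0.0]
contact_force: [0.0, 0.5, -0.1]
width: -0.0001
gripper_force: 0.0
```

Call:
jog_arm(deltas=[0,0,0,0,0,30,0,0,0,0,0,0,70,0,0,0,0,-8,-15,110,0,0,0,0,-15,-33,150,0,0,0,0,-15,-33,177,0,0,0,0,-15,-33,177,0,0,0,0,-15,-33,177,0])

```text
clock: 8.05
position: [0.4854, -0.0523, 0.2206]
ee_rot: [0.0, 0.833, 0.554, 0.0]
contact_force: [-0.1, -0.3, -0.4]
width: -0.0001
gripper_force: 0.0
```

Run:
```python
from h import *
c=imaging.calibration("wrist");im=imaging.get_image("wrist");cv2.imwrite("pics/w4.png",im)
s=manip.get_state();print(s["clock"],s["position"])
g=cv2.cvtColor(im,6).astype(int)
p=g[0:130,265:300].mean(1);e=np.abs(np.gradient(p));print([(int(k),int(p[k]),np.round(ray(c,283,k,.038)[:2],4)) for k in np.where(e>8)[0]])
```

```text
8.1 [ 0.48471441 -0.05206343  0.21954397]
[(45, 136, array([0.5328, 0.0638])), (46, 115, array([0.5325, 0.063 ])), (47, 86, array([0.5322, 0.0623])), (49, 84, array([0.5316, 0.0608])), (50, 100, array([0.5313, 0.0601])), (51, 113, array([0.531 , 0.0594]))]
```

View pics/w4.png

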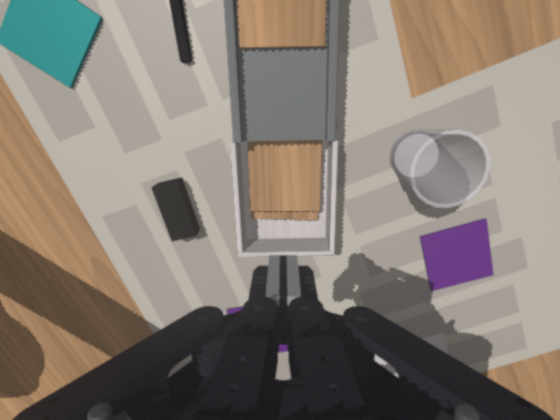

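The wrist view shows two tiles stacked flat in the tray: the top one at (248–322, 142–212), the lower one's edge at row 220. The deck is clear up to tile 2's front edge at row 47. Next is the second tile.

Call:
jog_arm(deltas=[0,0,0,16,40,0,0,0,0,0,32,80,0,0,0,0,0,48,120,-20,0,0,0,0,62,150,-50,0,0,0,0,70,170.5,-90,0,0,0,0,70,170.5,-130,0,0,0,0,70,170.5,-155,0,0,0,0,70,170.5,-165,0,0,0,0,70,170.5,-166,0,0,0,0,70,170.5,-166,0,0,0,0,70,170.5,-166,0])

```text
clock: 9.2
position: [0.5565, 0.118, 0.0557]
ee_rot: [0.001, 0.833, 0.554, 0.001]
contact_force: [0.9, 0.1, -0.5]
width: 0.0001
gripper_force: 0.0
```

Run:
```python
from h import *
c=imaging.calibration("wrist");im=imaging.get_image("wrist");cv2.imwrite("pics/w5.png",im)
s=manip.get_state();print(s["clock"],s["position"],s["contact_force"])
g=cv2.cvtColor(im,6).astype(int)
p=g[:300,225:250].mean(1);e=np.abs(np.gradient(p));print([(int(k),int(p[k]),np.round(ray(c,283,k,.038)[:2],4)) for k in np.where(e>8)[0]])
```

```text
9.25 [0.55650929 0.11798261 0.05587044] [0.23213563 0.25596333 0.07083444]
[(59, 141, array([0.5932, 0.2084])), (60, 124, array([0.593, 0.208])), (61, 103, array([0.5929, 0.2077])), (62, 84, array([0.5927, 0.2073])), (66, 80, array([0.5921, 0.2059])), (67, 101, array([0.592 , 0.2055])), (68, 130, array([0.5918, 0.2051])), (234, 135, array([0.5622, 0.1345])), (235, 120, array([0.562, 0.134])), (237, 128, array([0.5616, 0.133 ])), (238, 143, array([0.5614, 0.1325]))]
```

View pics/w5.png

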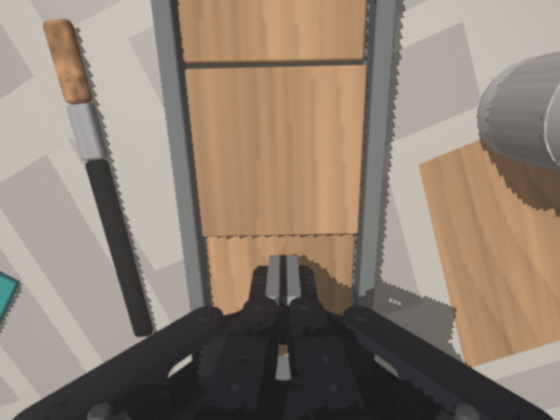

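The fingertips are just ahead of the seam between tiles 2 and 3 (row 236), centred on tile 2. Next I lower.

Call:
jog_arm(deltas=[0,0,0,0,0,-1,0,0,0,0,0,0,-2,0,0,0,0,0,0,-3,0,0,0,0,0,0,-3,0])

```text
clock: 9.65
position: [0.5553, 0.118, 0.0514]
ee_rot: [0.0, 0.833, 0.554, 0.0]
contact_force: [-0.6, -0.3, -0.1]
width: -0.0003
gripper_force: 0.0
```

Call:
jog_arm(deltas=[0,0,0,0,0,-0.7,0,0,0,0,0,0,-1.4,0,0,0,0,0,0,-2,0,0,0,0,0,0,-2,0])

```text
clock: 10.05
position: [0.5552, 0.118, 0.0492]
ee_rot: [-0.0, 0.833, 0.554, -0.0]
contact_force: [0.5, 0.5, -0.3]
width: -0.0001
gripper_force: 0.0
```

Call:
jog_arm(deltas=[0,0,0,0,0,-0.7,0,0,0,0,0,0,-1.3,0,0,0,0,0,0,-1.3,0])

```text
clock: 10.35
position: [0.5552, 0.118, 0.0479]
ee_rot: [-0.0, 0.833, 0.554, -0.0]
contact_force: [0.3, -0.3, -0.1]
width: 0.0001
gripper_force: 0.0
```

Call:
jog_arm(deltas=[0,0,0,0,0,-0.7,0,0,0,0,0,0,-1.3,0,0,0,0,0,0,-1.3,0])

```text
clock: 10.65
position: [0.5553, 0.118, 0.0466]
ee_rot: [0.0, 0.833, 0.554, -0.0]
contact_force: [-0.8, 0.1, -0.0]
width: 0.0001
gripper_force: 0.0
```

Call:
jog_arm(deltas=[0,0,0,0,0,-0.6,0,0,0,0,0,0,-1.2,0,0,0,0,0,0,-1.2,0])

```text
clock: 10.95
position: [0.5554, 0.118, 0.0461]
ee_rot: [0.0, 0.833, 0.554, 0.0]
contact_force: [-0.0, -1.3, 4.6]
width: -0.0001
gripper_force: 2.3
```

Call:
jog_arm(deltas=[0,0,0,-1.5,-3.7,-0.2,0,0,0,0,-3,-7.4,-0.2,0,0,0,0,-4.5,-11.1,-0.2,0,0,0,0,-6,-14.8,-0.2,0,0,0,0,-7.5,-18.5,-0.2,0,0,0,0,-9,-22.2,-0.2,0,0,0,0,-10.5,-25.9,-0.2,0,0,0,0,-12,-29.6,-0.2,0,0,0,0,-13.5,-33.4,-0.2,0,0,0,0,-15,-37,-0.2,0,0,0,0,-16.5,-40.8,-0.2,0,0,0,0,-18,-44.5,-0.2,0,0,0,0,-19.5,-48.2,-0.2,0,0,0,0,-21,-52,-0.2,0,0,0,0,-22.5,-55.6,-0.2,0,0,0,0,-22.5,-55.6,-0.2,0])

```text
clock: 12.55
position: [0.5338, 0.0621, 0.0461]
ee_rot: [0.001, 0.833, 0.554, 0.001]
contact_force: [1.6, 0.8, 6.8]
width: 0.0004
gripper_force: 3.0
```

Run:
```python
from h import *
c=imaging.calibration("wrist");im=imaging.get_image("wrist");cv2.imwrite("pics/w6.png",im)
g=cv2.cvtColor(im,6).astype(int)
p=g[:300,225:250].mean(1);e=np.abs(np.gradient(p));print([(int(k),int(p[k]),np.round(ray(c,283,k,.036)[:2],4)) for k in np.where(e>8)[0]])
```

```text
[(104, 141, array([0.5635, 0.1358])), (105, 124, array([0.5634, 0.1355])), (106, 103, array([0.5632, 0.1351])), (107, 85, array([0.5631, 0.1347])), (117, 89, array([0.5615, 0.131 ])), (118, 100, array([0.5613, 0.1306])), (119, 111, array([0.5612, 0.1302])), (120, 122, array([0.561 , 0.1299])), (242, 123, array([0.5392, 0.0778])), (243, 139, array([0.539 , 0.0773])), (244, 157, array([0.5388, 0.0768]))]
```

Tile 2 slid 60 mm and tile 3 is unmoved. Next I drop in behind tile 2 and push it out.

Call:
jog_arm(deltas=[0,0,0,0,0,5,0,0,0,0,0,0,10,0,0,0,0,5,12.4,10,0,0,0,0,10,25,10,0,0,0,0,13,32,10,0,0,0,0,13,32,10,0,0,0,0,13,32,5,0,0,0,0,13,32,1,0,0,0,0,13,32,-1,0,0,0,0,13,32,-2.3,0,0,0,0,13,32,-2.3,0,0,0,0,13,32,-2.3,0])

```text
clock: 13.8
position: [0.5459, 0.0943, 0.0431]
ee_rot: [0.0, 0.833, 0.554, 0.0]
contact_force: [-0.3, -0.3, 0.4]
width: 0.0001
gripper_force: 0.0
```

Call:
jog_arm(deltas=[0,0,0,-2.5,-6.2,-0.4,0,0,0,0,-5,-12.4,-0.4,0,0,0,0,-7.5,-18.6,-0.4,0,0,0,0,-10,-24.8,-0.4,0,0,0,0,-12.5,-31,-0.4,0,0,0,0,-15,-37.2,-0.4,0,0,0,0,-17.5,-43.4,-0.4,0,0,0,0,-20,-49.6,-0.4,0,0,0,0,-22.5,-55.8,-0.4,0,0,0,0,-25,-62,-0.4,0,0,0,0,-27.5,-68.2,-0.4,0,0,0,0,-30,-74.4,-0.4,0,0,0,0,-32.5,-80.6,-0.4,0,0,0,0,-35,-86.8,-0.4,0,0,0,0,-37.5,-93,-0.4,0,0,0,0,-40,-99.2,-0.4,0,0,0,0,-42.5,-105.4,-0.4,0,0,0,0,-45,-111.6,-0.4,0,0,0,0,-47,-117,-0.4,0,0,0,0,-47,-117,-0.4,0])

```text
clock: 15.8
position: [0.4986, -0.0232, 0.0426]
ee_rot: [0.0, 0.833, 0.553, -0.0]
contact_force: [-0.6, 0.4, -0.7]
width: -0.0005
gripper_force: 0.0
```

Call:
jog_arm(deltas=[0,0,0,0,0,30,0,0,0,0,0,0,70,0,0,0,0,-8,-15,110,0,0,0,0,-14,-30,150,0,0,0,0,-14,-30,177,0,0,0,0,-14,-30,177,0,0,0,0,-14,-30,177,0])

```text
clock: 16.5
position: [0.4849, -0.0524, 0.2199]
ee_rot: [0.0, 0.833, 0.554, 0.0]
contact_force: [-1.3, 0.3, 0.1]
width: 0.0002
gripper_force: 0.0
```

Run:
```python
from h import *
im=imaging.get_image("wrist");sc=imaging.get_image("scene")
o=np.zeros((520,800,3),np.uint8);o[:420,:400]=im[:,80:480]
A=cv2.resize(sc[165:345,230:360],(375,520),interpolation=cv2.INTER_CUBIC);o[:,410:785]=A
cv2.imwrite("pics/end.png",o);print(manip.get_state()["clock"])
```

```text
16.6
```

View pics/end.png

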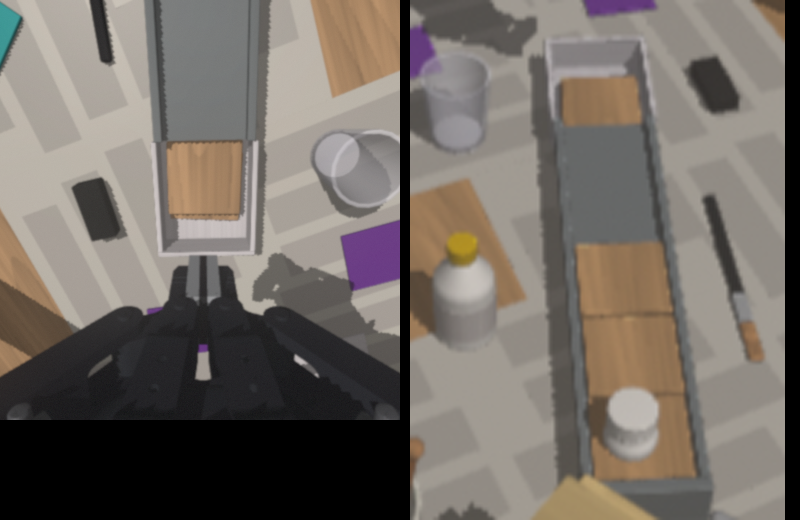

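The end view shows three tiles left in the channel with the pot in place, and a stack in the tray at (167–243, 141–219 in the crop). I'll check that the top tile is level before handing in.

Run:
```python
from h import *
np.set_printoptions(precision=4,suppress=True)
c=imaging.calibration("wrist");im=imaging.get_image("wrist");h=cv2.cvtColor(im,40)
m=((h[...,0]<25)&(h[...,1]>70)&(h[...,2]>90)).astype(np.uint8);m[:130]=0;m[230:]=0;m[:,:230]=0;m[:,340:]=0
for r in range(138,224,6):
    x=np.where(m[r])[0]
    if len(x):
        a,b=ray(c,x[0],r,.024),ray(c,x[-1]+1,r,.024);print(r,x[0],x[-1],np.linalg.norm(b-a)*1e3)
```

```text
144 249 323 74.30122407739634
150 248 323 75.72871855455507
156 249 324 76.16797139085699
162 249 323 75.60694467522168
168 249 323 76.05244388952671
174 249 322 75.48407442892916
180 249 322 75.93415981540244
186 250 322 75.35644995538637
192 250 322 75.81119271801278
198 250 322 76.2714575773598
204 250 321 75.68707173596175
210 250 321 76.1522377900913
216 253 319 71.30122272095245
```

The tile's width at constant height is about 76 mm from rear to front, so the top tile is level at about 24 mm, below the deck. I'm handing in.

```bash
python3 -c "
from rig import manip
print(manip.sign_off())"
```

```text
the job is handed in; nothing more can be done
None
```

The job is handed in: the front two tiles were slid into the tray on top of the one already there, making three lying flat, with about 7 N the highest force read, the other three tiles and the pot still on the deck, and about 17 s used.

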